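# Stand a draining board up steeper and stop its foot

## Task

The draining board leans too flat against the tiled riser. Push its foot in along the bench, without lifting it, until the board stands at about 65 degrees to the bench (within 5 degrees), still square to the tiles; then slide the iron bar weight up against the board's foot ledge, long side flush and centred on it, so that the foot cannot slip out. Leave the beaker and the brown jar alone.

Things in the scene. Friction and masses are not known exactly. Their poses are not given: they have to be found in the camera images.
- riser: fixed low wall faced with white tiles, 440 mm wide, 90 mm deep, 228 mm high, with a dark wood cap and shallow dishes on top reaching 248 mm. Origin: on the bench at the middle of the foot of the tiled face. x runs along the face, y points into the wall (face at y = 0, free bench at negative y), z up.
- board: loose light-wood board, 90 mm wide (x), 12 mm thick, 200 mm long (z), 0.14 to 0.24 kg; nine 8 mm pegs stand 26 mm out of its outer face, 105 to 182 mm up. Origin: middle of the lower back edge, which rests on the bench; z up the length, y through the back to the wall. It starts at 45 degrees, square to the tiles, origin 141 mm from them (200 mm x cosine of the angle to the bench).
- board_ledge (a point): middle of the lower outer edge of the board's foot ledge (90 mm wide, 12 mm high; y -34 mm, z 0 in the board's frame): the foot's outermost edge, 24 mm above the bench at 45 degrees, 14 mm at 65. Here the foot is pushed and here the weight must touch
- board_head (a point): middle of the board's top back edge (z 200 mm), which rests on the tiles and slides up them when the foot is pushed in; friction holds the board where it is left
- weight: loose dark cast-iron bar, 100 mm long (x), 36 mm wide (y), 30 mm high, 0.5 to 0.9 kg, lying on the bench 90 to 160 mm outside the ledge. Origin: centre of its underside.
- beaker: bystander: glass beaker 72 mm in diameter, 90 mm high; origin under its centre
- bottle: bystander: brown glass jar 60 mm in diameter, 130 mm high; origin under its centre
There are look-alikes about, which are no part of the job. Of the things that look like the board, the largest one is meant. What is meant by the weight is not red, and is the smaller of those in its own colour.

How it is judged:
By the outcome, as a careful person would: the job done as asked, in the order asked, and still so for the second after the job is handed in, with the robot touching nothing.
It also fails if it takes over 64 s, if anything falls off the work surface, if the arm or the gripper's body presses on something with over 40 N, if the wrist force passes 120 N, or if a joint passes its speed limit or range.

## Robot

A 6-joint arm with a two-finger parallel gripper is mounted at the origin on the work surface. World frame = base frame: x ahead of the robot, y to its left, z up, the work surface at z = 0. Lengths are in m, angles in rad, forces in N, time in s.
With the tool pointing down it reaches from about 0.35 to 0.775 m from the base axis. Payload 7.3 kg.
Tool frame: the origin (TCP) lies at the very end of the fingers, on their centre line; the grasp point (between the pads) lies 19 mm behind it (robot.hold_point_z is the distance from the TCP to the grasp point, in m); z points along the fingers, y is the direction in which the jaws open and shut (so a half turn about z gives the same grasp; the last joint's range is limited). The gripper opens to 92 mm and grips with 3 to 60 N. Pads are 19 mm wide; open, the fingers measure 130 mm over their backs; the gripper's body (75 mm by 190 mm) begins 47 mm behind the grasp point.
Start: joints at [1.016, 0.342, 1.524, -0, 1.275, -0.146], TCP at [0.209, 0.482, 0.227] pointing down, gripper open.
Joint ranges: [-2.53, 2.53], [-0.77, 2.02], [0.04, 2.7], [-1, 4.14], [0.28, 2.66], [-3.11, 3.11]. Speed limits (rad/s): [2.57, 2.57, 3.14, 3.14, 3.14, 3.14].

## Interface

Orientations are given as [roll, pitch, yaw] about the fixed x, y, z axes, in that order (R = Rz(yaw) Ry(pitch) Rx(roll)).
In Python, from cell import monitor, viewer, robot gives the robot as it stands.
- The arm moves only by the tool move_arm, never from a script. Its argument "deltas" is a list of rows, each an object of numbers: "x", "y", "z": the shift along the tool's x, y, z in m; "wx", "wy", "wz": the turn, a rotation vector about the tool's x, y, z in degrees; "hand": the opening, from 0 (shut) to 1 (fully open). In form: [{"x": .., "y": .., "z": .., "wx": .., "wy": .., "wz": .., "hand": ..}, ...]. A call has 1 to 8 rows; each row is the pose to reach, as a shift and turn from the pose commanded when the call began, along the tool's axes at that moment; what a row does not reach only later rows make up. A row lasts 1/8 s, in which the tool goes at most 62.5 mm and 10.7 degrees, less where a joint would pass 70% of its speed; a pose out of reach is approached as far as the arm can. A call with a gripper value outside its range is refused whole. The fingers move at their own pace and stop on an object; "grip_force" is the grip in N (left out, the last holds). Time passes only in rows, so rows that repeat a pose let the fingers close. It gives the time, the measured TCP pose, the force and the opening at its end, in the units of the state.
- monitor.observe(): the state, without advancing time (a new reading comes with each control period).
- viewer.read_camera(name): name is "scene" or "top" or "wrist"; returns the picture (400x640x3 uint8, red, green, blue); there is no depth.
- viewer.camera_params(name): a dict with "camera_matrix" (3x3 intrinsics, pixels), "k1" (the pictures are not rectified: a ray, as slopes to the right and down, at radius r is drawn at 1 + k1 r^2 times it, then the intrinsics apply), "R" (3x3) and "t" (3): a world point X has camera coordinates R X + t. Camera axes: x right, y down, z forward; pixel columns grow to the right and rows downward; lengths in m; the calibration is good to about 2 mm. A picture is of the moment at which its call begins: read the wrist's pose just before it. camera_params takes no time and is no camera call; for the wrist camera it gives the pose at the moment of the call.
- robot.hand_in(): hands the job in, once; it reports no verdict.
The state is a dict: "time": time; "qpos": joint angles; "qvel": joint speeds; "joint_efforts": joint torques, N m; "tool_pos": TCP position; "tool_rot": TCP orientation; "contact_force": force on the tool from outside, world axes, zero at the start; "torque": the same for the moment, N m; "opening": finger opening in m.
Only numpy, scipy, OpenCV 4.12 (cv2) and the standard library are available. Lean on these libraries where they do the work, as an engineer would, in place of code of your own. Each camera call takes 0.05 s, during which the arm holds its last target. There are 200 camera calls.

## Working session

There is one attempt and no reset: what is moved stays moved. The work goes in short steps, Python scripts to look and compute and a tool call to move; the robot and the scene stay as the last step left them, time stands still between calls to the robot, and variables do not carry over. Pictures are saved under pics/ and viewed, about 8 in all and at most 12, crops included, and the job is handed in when it is done.

Besides the shell and the picture viewer there is one more tool, called after "Emit:" as a command line: name --argument value ..., lists and objects as JSON in quotes. move_arm: Moves the arm, as the interface text tells. Its arguments: {"type":"object","properties":{"deltas":{"type":"array","items":{"type":"object","properties":{"x":{"type":"number"},"y":{"type":"number"},"z":{"type":"number"},"wx":{"type":"number"},"wy":{"type":"number"},"wz":{"type":"number"},"hand":{"type":"number"}}}},"grip_force":{"type":"number"}},"required":["deltas"]}

```bash
ls; mkdir -p pics; python3 - <<'E'
from cell import monitor, viewer, robot
import cv2, numpy as np
s=monitor.observe(); print({k:np.round(v,3).tolist() for k,v in s.items()})
for n in ("scene","top"):
    im=viewer.read_camera(n); cv2.imwrite(f"pics/{n}0.png",im[...,::-1])
    p=viewer.camera_params(n); print(n,{k:np.round(v,4).tolist() for k,v in p.items()})
p=viewer.camera_params("wrist"); print({k:np.round(v,4).tolist() for k,v in p.items()})
E
```

```text
pics
{'time': 0.0, 'qpos': [1.016, 0.343, 1.525, -0.0, 1.275, -0.146], 'qvel': [0.001, 0.0, 0.0, 0.001, 0.001, -0.0], 'joint_efforts': [-0.002, -43.124, -24.422, 0.072, 0.056, -0.0], 'tool_pos': [0.208, 0.481, 0.226], 'tool_rot': [-3.14, -0.0, 2.733], 'contact_force': [0.301, 0.116, -0.041], 'torque': [-0.017, 0.019, -0.028], 'opening': 0.092}
scene {'camera_matrix': [[457.9324, 0.0, 315.128], [0.0, 457.9324, 202.116], [0.0, 0.0, 1.0]], 'k1': -0.005, 'R': [[0.3176, 0.9481, -0.0145], [0.6864, -0.2404, -0.6864], [-0.6542, 0.208, -0.7271]], 't': [-0.0697, -0.2854, 1.662]}
top {'camera_matrix': [[368.3634, 0.0, 319.1171], [0.0, 368.3634, 206.6727], [0.0, 0.0, 1.0]], 'k1': -0.0789, 'R': [[-0.1574, -0.9875, -0.0009], [-0.9594, 0.1532, -0.2368], [0.2339, -0.0365, -0.9716]], 't': [-0.0209, 0.5485, 1.0218]}
{'camera_matrix': [[290.6939, 0.0, 317.5874], [0.0, 290.6939, 201.1698], [0.0, 0.0, 1.0]], 'k1': -0.036, 'R': [[0.3967, 0.9179, -0.0017], [0.881, -0.3802, 0.2817], [0.2579, -0.1133, -0.9595]], 't': [-0.524, -0.0359, 0.3905]}
```

View pics/scene0.png

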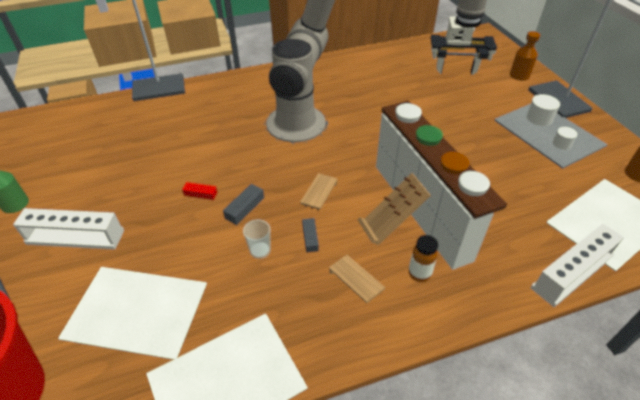

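View pics/top0.png

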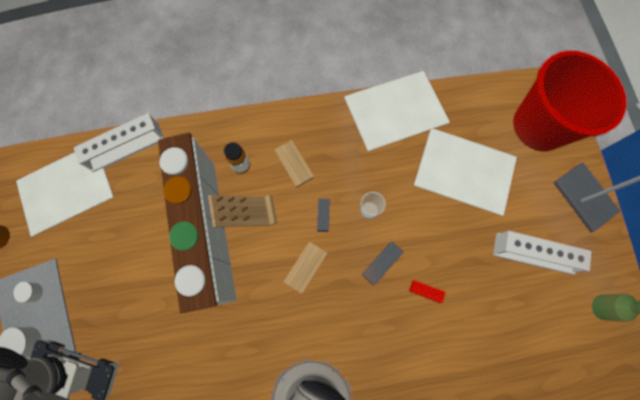

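```bash
cat > h.py <<'E'
import numpy as np, cv2
from cell import monitor, viewer, robot
def ray(p,uv):
    uv=np.asarray(uv,float).reshape(-1,1,2)
    n=cv2.undistortPoints(uv,np.array(p["camera_matrix"]),np.array([p["k1"],0,0,0.])).reshape(-1,2)
    R=np.array(p["R"]);t=np.array(p["t"])
    d=np.c_[n,np.ones(len(n))]@R
    return -R.T@t, d/np.linalg.norm(d,axis=1)[:,None]
def plane(p,uv,z):
    c,d=ray(p,uv); return c+d*((z-c[2])/d[:,2])[:,None]
def tri(p1,u1,p2,u2):
    c1,d1=ray(p1,u1);c2,d2=ray(p2,u2);out=[]
    for a,b in zip(d1,d2):
        s=np.linalg.lstsq(np.c_[a,-b],c2-c1,rcond=None)[0]
        A=c1+a*s[0];B=c2+b*s[1];out.append(np.r_[(A+B)/2,np.linalg.norm(A-B)])
    return np.array(out)
def proj(p,X):
    X=np.asarray(X,float).reshape(-1,3)
    return cv2.projectPoints(X,cv2.Rodrigues(np.array(p["R"]))[0],np.array(p["t"],float),np.array(p["camera_matrix"]),np.array([p["k1"],0,0,0.]))[0].reshape(-1,2)
E
python3 - <<'E'
from h import *
for n,roi in (("top",(290,150,410,300)),("scene",(210,170,340,265))):
    im=cv2.imread(f"pics/{n}0.png");hsv=cv2.cvtColor(im,cv2.COLOR_BGR2HSV)
    m=((hsv[...,1]<90)&(hsv[...,2]<120)).astype(np.uint8)
    k=np.zeros_like(m);x0,y0,x1,y1=roi;k[y0:y1,x0:x1]=m[y0:y1,x0:x1]
    p=viewer.camera_params(n)
    for c in cv2.findContours(k,0,2)[0]:
        if cv2.contourArea(c)<60: continue
        r=cv2.minAreaRect(c);b=cv2.boxPoints(r)
        print(n,np.round(r[0],1),np.round(r[1],1),r[2].__round__(1),cv2.contourArea(c),np.round(plane(p,[r[0]],.03),3),"\n",np.round(plane(p,b,.03),3).tolist(),np.round(b,1).tolist())
a=cv2.imread("pics/top0.png")[120:320,150:350];b=cv2.imread("pics/scene0.png")[90:290,290:510]
cv2.imwrite("pics/c0.png",np.hstack([cv2.resize(a,(400,400),interpolation=2),cv2.resize(b,(400,364),interpolation=2)[:] if 0 else cv2.resize(b,(400,400),interpolation=2)]))
E
```

```text
top [382.4 262.5] [16.4 44.6] 41.2 678.0 [[ 0.35  -0.266  0.03 ]] 
 [[0.327, -0.199, 0.03], [0.411, -0.305, 0.03], [0.373, -0.335, 0.03], [0.291, -0.229, 0.03]] [[361.6000061035156, 273.8999938964844], [391.0, 240.3000030517578], [403.29998779296875, 251.10000610351562], [373.8999938964844, 284.70001220703125]]
top [323.  214.5] [11.1 31.4] 2.2 317.0 [[ 0.521 -0.116  0.03 ]] 
 [[0.477, -0.09, 0.03], [0.573, -0.109, 0.03], [0.566, -0.143, 0.03], [0.47, -0.123, 0.03]] [[316.79998779296875, 230.0], [318.1000061035156, 198.60000610351562], [329.20001220703125, 199.0], [328.0, 230.39999389648438]]
scene [309.9 234.6] [32.3 12.3] 81.3 347.0 [[ 0.534 -0.12   0.03 ]] 
 [[0.474, -0.126, 0.03], [0.479, -0.091, 0.03], [0.591, -0.115, 0.03], [0.587, -0.147, 0.03]] [[301.3999938964844, 219.60000610351562], [313.6000061035156, 217.6999969482422], [318.5, 249.60000610351562], [306.29998779296875, 251.5]]
scene [243.5 203. ] [19.1 44.5] 45.0 765.5 [[ 0.356 -0.268  0.03 ]] 
 [[0.369, -0.338, 0.03], [0.271, -0.221, 0.03], [0.342, -0.196, 0.03], [0.433, -0.311, 0.03]] [[221.0, 212.0], [252.5, 180.5], [266.0, 194.0], [234.5, 225.5]]
```

View pics/c0.png

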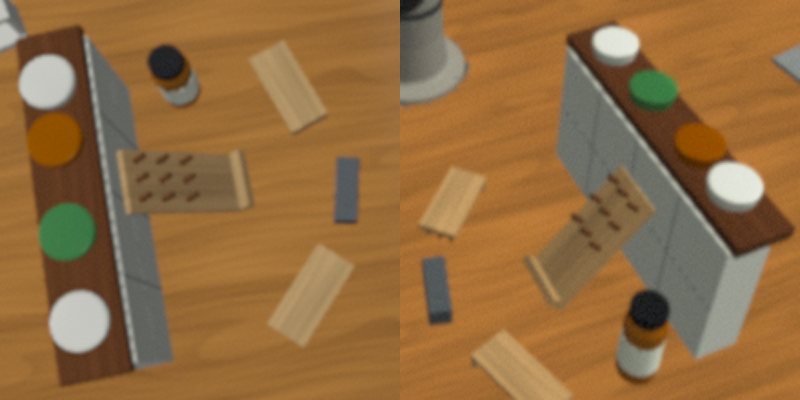

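```bash
python3 - <<'E'
from h import *
T=viewer.camera_params("top");S=viewer.camera_params("scene")
t=lambda l:[(150+x/2,120+y/2) for x,y in l]
s=lambda l:[(290+(x-400)/1.8182,90+y/2) for x,y in l]
r=lambda a:print(np.round(a,3).tolist())
print("foot top");r(plane(T,t([(128,80),(172,358)]),0))
print("foot scene");r(plane(S,s([(557,157),(697,357)]),0))
print("capface edge top");r(plane(T,t([(88,38),(135,370)]),.228)); print("scene");r(plane(S,s([(569,42),(735,248)]),.228))
print("ledge top");r(plane(T,t([(242,150),(250,207)]),.024));
print("ledge low corners tri");r(tri(T,t([(242,150),(250,207)]),S,s([(559,305),(528,259)])))
print("head tri");r(tri(T,t([(118,151),(125,213)]),S,s([(655,208),(625,168)])))
print("jar top, beaker");r(plane(T,t([(166,62)]),.13));r(plane(T,[(372,198)],.09))
print("jar foot scene");r(plane(S,s([(637,375)]),0));r(plane(S,[(260,254)],0))
E
```

```text
foot top
[[0.763, 0.205, 0.0], [0.313, 0.18, 0.0]]
foot scene
[[0.318, 0.177, 0.0], [0.747, 0.211, 0.0]]
capface edge top
[[0.734, 0.198, 0.228], [0.3, 0.175, 0.228]]
scene
[[0.322, 0.176, 0.228], [0.756, 0.207, 0.228]]
ledge top
[[0.609, 0.033, 0.024], [0.518, 0.032, 0.024]]
ledge low corners tri
[[0.613, 0.041, 0.02, 0.016], [0.52, 0.035, 0.018, 0.004]]
head tri
[[0.599, 0.193, 0.146, 0.002], [0.511, 0.192, 0.141, 0.0]]
jar top, beaker
[[0.726, 0.116, 0.13]]
[[0.534, -0.262, 0.09]]
jar foot scene
[[0.744, 0.115, 0.0]]
[[0.531, -0.264, 0.0]]
```

```bash
cat >> h.py <<'E'
from scipy.spatial.transform import Rotation as Ro
def delta(pos,yaw,tilt,frm=None):
    """from measured (or given (pos,rpy)) pose to world pose; yaw of tool x, tilt deg about tool y"""
    s=monitor.observe(); p,e=frm if frm else (s["tool_pos"],s["tool_rot"])
    R0=Ro.from_euler("xyz",e); R1=Ro.from_euler("z",yaw,degrees=True)*Ro.from_euler("x",180,degrees=True)*Ro.from_euler("y",tilt,degrees=True)
    print("d",np.round(R0.inv().apply(np.array(pos)-p),4),"w",np.round((R0.inv()*R1).as_rotvec(degrees=True),1), "F",np.round(s["contact_force"],1),"t",s["time"])
E
echo
```

Emit:
move_arm --deltas '[{"z": -0.06, "wz": 10}, {"z": -0.12, "wz": 20}, {"z": -0.17, "wz": 30}, {"z": -0.17, "wz": 40}, {"z": -0.17, "wz": 50}, {"z": -0.17, "wz": 60}, {"z": -0.17, "wz": 63, "hand": 0.45}, {"z": -0.17, "wz": 63, "hand": 0.45}]'

```text
schema error: expected keys x, y, z, wx, wy, wz, hand
```

```bash
python3 -c "
from h import *
delta((.562,-.02,.40),93.5,15); delta((.562,-.02,.12),93.5,15);print(monitor.observe()['qpos'])"
```

```text
d [-0.5237 -0.3198 -0.1736] w [-8.3 13.5 62.7] F [ 0.3 -0.2 -0.2] t 0.1
d [-0.5238 -0.3195  0.1064] w [-8.3 13.5 62.7] F [ 0.3 -0.2 -0.2] t 0.1
[ 1.01601009e+00  3.42648801e-01  1.52488427e+00  2.77455291e-05
  1.27542600e+00 -1.45996266e-01]
```

Emit:
move_arm --deltas '[{"x": 0, "y": 0, "z": -0.06, "wx": 0, "wy": 0, "wz": 10, "hand": 1}, {"x": 0, "y": 0, "z": -0.12, "wx": 0, "wy": 0, "wz": 20, "hand": 1}, {"x": 0, "y": 0, "z": -0.17, "wx": 0, "wy": 0, "wz": 30, "hand": 0.45}, {"x": 0, "y": 0, "z": -0.17, "wx": 0, "wy": 0, "wz": 40, "hand": 0.45}, {"x": 0, "y": 0, "z": -0.17, "wx": 0, "wy": 0, "wz": 50, "hand": 0.45}, {"x": 0, "y": 0, "z": -0.17, "wx": 0, "wy": 0, "wz": 60, "hand": 0.45}, {"x": 0, "y": 0, "z": -0.17, "wx": 0, "wy": 0, "wz": 63, "hand": 0.45}]'

```text
time: 0.98
tool_pos: [0.2086, 0.4816, 0.3963]
tool_rot: [-3.141, 0.001, 1.63]
contact_force: [-0.5, 0.7, 0.3]
opening: 0.0464
```

```bash
python3 -c "
from h import *
delta((.562,-.02,.40),93.5,15); delta((.562,-.02,.12),93.5,15);s=monitor.observe();print(s['qpos'],s['tool_pos'],s['tool_rot'])"
```

```text
d [-0.5217  0.323  -0.0035] w [-0.  15.  -0.1] F [-0.5  0.7  0.3] t 0.975
d [-0.5215  0.3232  0.2765] w [-0.  15.  -0.1] F [-0.5  0.7  0.3] t 0.975
[1.01599250e+00 2.74405405e-01 1.16349739e+00 1.09397674e-05
 1.70463414e+00 9.56626878e-01] [0.208602   0.48163863 0.39628846] [-3.14103963e+00  7.65461463e-04  1.63016362e+00]
```

Emit:
move_arm --deltas '[{"x": -0.06, "y": 0.04, "z": 0, "wx": 0, "wy": 0, "wz": 0, "hand": 0.45}, {"x": -0.13, "y": 0.08, "z": 0, "wx": 0, "wy": 0, "wz": 0, "hand": 0.45}, {"x": -0.19, "y": 0.12, "z": 0, "wx": 0, "wy": 4, "wz": 0, "hand": 0.45}, {"x": -0.25, "y": 0.16, "z": 0, "wx": 0, "wy": 8, "wz": 0, "hand": 0.45}, {"x": -0.31, "y": 0.2, "z": 0, "wx": 0, "wy": 12, "wz": 0, "hand": 0.45}, {"x": -0.37, "y": 0.24, "z": 0, "wx": 0, "wy": 15, "wz": 0, "hand": 0.45}, {"x": -0.43, "y": 0.28, "z": 0, "wx": 0, "wy": 15, "wz": 0, "hand": 0.45}, {"x": -0.5, "y": 0.32, "z": 0, "wx": 0, "wy": 15, "wz": 0, "hand": 0.45}]'

```text
time: 1.98
tool_pos: [0.506, 0.0771, 0.3965]
tool_rot: [-3.141, -0.262, 1.632]
contact_force: [0.6, 0.9, 0.5]
opening: 0.0413
```

```bash
python3 -c "
from h import *
delta((.562,-.02,.2),93.5,15);s=monitor.observe();print(s['qpos'],s['tool_pos'],s['tool_rot'])"
```

```text
d [-0.1479  0.0499  0.1637] w [-0. -0.  0.] F [0.6 0.9 0.5] t 1.975
[-0.16014884  0.2458458   1.2297566   0.25856151  1.72017944 -0.18987594] [0.50604921 0.07711398 0.39646529] [-3.14126836 -0.26224657  1.6322069 ]
```

Emit:
move_arm --deltas '[{"x": -0.05, "y": 0.02, "z": 0.02, "wx": 0, "wy": 0, "wz": 0, "hand": 0.45}, {"x": -0.1, "y": 0.04, "z": 0.06, "wx": 0, "wy": 0, "wz": 0, "hand": 0.45}, {"x": -0.14, "y": 0.05, "z": 0.1, "wx": 0, "wy": 0, "wz": 0, "hand": 0.45}, {"x": -0.148, "y": 0.05, "z": 0.15, "wx": 0, "wy": 0, "wz": 0, "hand": 0.45}, {"x": -0.148, "y": 0.05, "z": 0.164, "wx": 0, "wy": 0, "wz": 0, "hand": 0.45}, {"x": -0.148, "y": 0.05, "z": 0.164, "wx": 0, "wy": 0, "wz": 0, "hand": 0.45}]'

```text
time: 2.72
tool_pos: [0.5614, -0.0173, 0.2004]
tool_rot: [-3.141, -0.262, 1.634]
contact_force: [-0.1, 0.1, 1.0]
opening: 0.0415
```

```bash
python3 -c "
from h import *
delta((.562,.0,.06),93.5,15);s=monitor.observe();print(s['qpos'],s['tool_pos'],s['tool_rot'])
p=viewer.camera_params('wrist');im=viewer.read_camera('wrist')
import json;json.dump({k:np.array(v).tolist() for k,v in p.items()},open('w1.json','w'))
cv2.imwrite('pics/w1.png',im[...,::-1])"
```

```text
d [-0.0198  0.0018  0.1401] w [-0.1 -0.   0.1] F [-0.1  0.1  1. ] t 2.725
[-0.30717056  0.46430411  1.43908345  0.25062433  1.3425009  -0.44017398] [ 0.56138088 -0.01731093  0.20041835] [-3.14123591 -0.26227645  1.6339525 ]
```

View pics/w1.png

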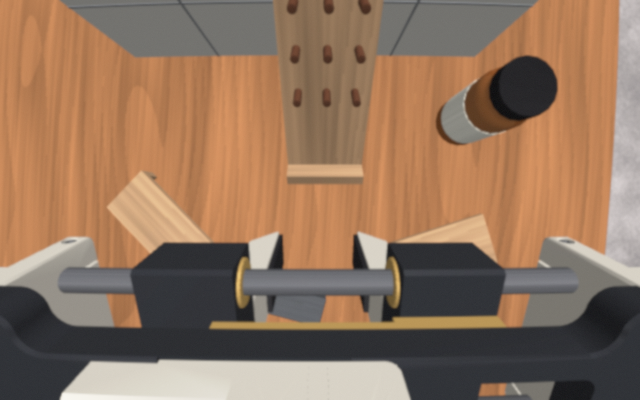

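```bash
python3 -c "
from h import *
import json
p=json.load(open('w1.json'));p={k:np.array(v) for k,v in p.items()}
print(plane(p,[(288,183),(363,184)],.024).round(4));w=plane(p,[(135,56),(480,54.5)],0);print(w.round(4),np.degrees(np.arctan2(*(w[1]-w[0])[1::-1])))
print(np.linalg.inv(p['R'])@-p['t'])
T=viewer.camera_params('top')
"
```

```text
[[0.5232 0.0261 0.024 ]
 [0.6129 0.0307 0.024 ]]
[[0.3116 0.1789 0.    ]
 [0.7576 0.2091 0.    ]] 3.86702947747401
[0.55913324 0.01460408 0.37235074]
```

```bash
python3 -c "
from h import *
delta((.5695,.0,.06),93.6,15);delta((.5695,.0,.008),93.6,15)"
```

```text
d [-0.0201  0.0082  0.1413] w [0.1 0.  0.1] F [ 0.3 -0.2  0. ] t 2.775
d [-0.0335  0.008   0.1915] w [0.1 0.  0.1] F [ 0.3 -0.2  0. ] t 2.775
```

Emit:
move_arm --deltas '[{"x": -0.01, "y": 0.008, "z": 0.05, "wx": 0, "wy": 0, "wz": 0, "hand": 0.45}, {"x": -0.018, "y": 0.008, "z": 0.1, "wx": 0, "wy": 0, "wz": 0, "hand": 0.45}, {"x": -0.02, "y": 0.008, "z": 0.14, "wx": 0, "wy": 0, "wz": 0, "hand": 0.45}, {"x": -0.0268, "y": 0.008, "z": 0.166, "wx": 0, "wy": 0, "wz": 0, "hand": 0.45}, {"x": -0.0335, "y": 0.008, "z": 0.191, "wx": 0, "wy": 0, "wz": 0, "hand": 0.45}, {"x": -0.0335, "y": 0.008, "z": 0.191, "wx": 0, "wy": 0, "wz": 0, "hand": 0.45}, {"x": -0.0335, "y": 0.008, "z": 0.191, "wx": 0, "wy": 0, "wz": 0, "hand": 0.45}]'

```text
time: 3.65
tool_pos: [0.57, -0.0006, 0.009]
tool_rot: [3.138, -0.261, 1.634]
contact_force: [-0.1, -0.5, 0.2]
opening: 0.0418
```

```bash
python3 -c "
from h import *
delta((.5675,.034,.008),93.6,15);delta((.5664,.054,.008),93.6,15);delta((.5654,.0705,.008),93.6,15)"
```

```text
d [ 0.0332 -0.0003  0.0099] w [0.2 0.1 0. ] F [-0.1 -0.5  0.2] t 3.65
d [ 0.0526 -0.0001  0.015 ] w [0.2 0.1 0. ] F [-0.1 -0.5  0.2] t 3.65
d [ 0.0685 -0.0001  0.0193] w [0.2 0.1 0. ] F [-0.1 -0.5  0.2] t 3.65
```

Emit:
move_arm --deltas '[{"x": 0.008, "y": 0, "z": 0.0022, "wx": 0, "wy": 0, "wz": 0, "hand": 0.45}, {"x": 0.016, "y": 0, "z": 0.0045, "wx": 0, "wy": 0, "wz": 0, "hand": 0.45}, {"x": 0.022, "y": 0, "z": 0.0062, "wx": 0, "wy": 0, "wz": 0, "hand": 0.45}, {"x": 0.027, "y": 0, "z": 0.0077, "wx": 0, "wy": 0, "wz": 0, "hand": 0.45}, {"x": 0.032, "y": 0, "z": 0.0091, "wx": 0, "wy": 0, "wz": 0, "hand": 0.45}, {"x": 0.037, "y": 0, "z": 0.0105, "wx": 0, "wy": 0, "wz": 0, "hand": 0.45}, {"x": 0.042, "y": 0, "z": 0.0119, "wx": 0, "wy": 0, "wz": 0, "hand": 0.45}, {"x": 0.047, "y": 0, "z": 0.0133, "wx": 0, "wy": 0, "wz": 0, "hand": 0.45}]'

```text
time: 4.65
tool_pos: [0.5652, 0.0489, 0.0062]
tool_rot: [3.142, -0.262, 1.633]
contact_force: [0.5, -3.2, -3.2]
opening: 0.0412
```

```bash
python3 -c "
from h import *
delta((.5654,.0705,.008),93.6,15)
im=viewer.read_camera('scene');im2=viewer.read_camera('wrist')
a=cv2.resize(im[90:290,290:510],(400,364),interpolation=2);b=cv2.resize(im2,(400,250))
o=np.zeros((364,800,3),np.uint8);o[:,:400]=a;o[:250,400:]=b
cv2.imwrite('pics/p1.png',o[...,::-1])"
```

```text
d [0.0213 0.0016 0.0038] w [ 0. -0. -0.] F [ 0.5 -3.2 -3.2] t 4.65
```

View pics/p1.png

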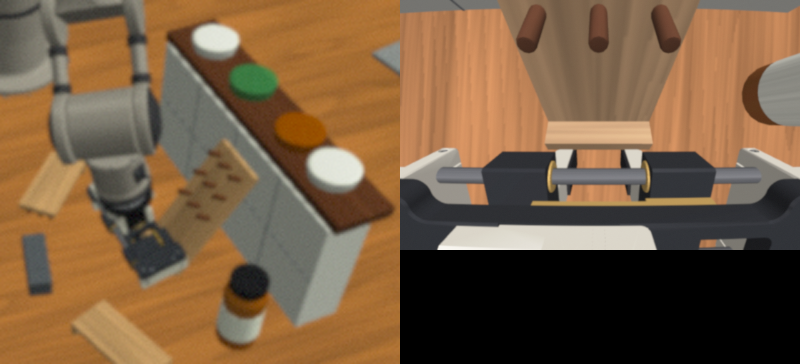

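Emit:
move_arm --deltas '[{"x": -0.004, "y": 0, "z": -0.0011, "wx": 0, "wy": 0, "wz": 0, "hand": 0.45}, {"x": -0.0116, "y": 0, "z": -0.0031, "wx": 0, "wy": 0, "wz": 0, "hand": 0.45}, {"x": -0.0096, "y": 0, "z": -0.0105, "wx": 0, "wy": 0, "wz": 0, "hand": 0.45}, {"x": -0.0096, "y": 0, "z": -0.0105, "wx": 0, "wy": 0, "wz": 0, "hand": 0.45}]'

```text
time: 5.25
tool_pos: [0.5666, 0.0362, 0.0147]
tool_rot: [3.14, -0.262, 1.633]
contact_force: [-0.1, -0.3, -0.5]
opening: 0.0412
```

```bash
python3 -c "
from h import *
delta((.566,.0489,.014),93.6,15);delta((.5654,.0705,.004),93.6,15)
p=viewer.camera_params('wrist');im2=viewer.read_camera('wrist');im=viewer.read_camera('scene')
import json;json.dump({k:np.array(v).tolist() for k,v in p.items()},open('w2.json','w'))
o=np.zeros((400,800,3),np.uint8);o[:]=cv2.resize(im2[120:280,160:480],(800,400))
cv2.imwrite('pics/p2.png',o[...,::-1]);cv2.imwrite('pics/s2.png',im[...,::-1])"
```

```text
d [0.0121 0.0002 0.004 ] w [ 0.1  0.  -0. ] F [-0.1 -0.3 -0.5] t 5.25
d [0.0304 0.0009 0.0192] w [ 0.1  0.  -0. ] F [-0.1 -0.3 -0.5] t 5.25
```

View pics/p2.png

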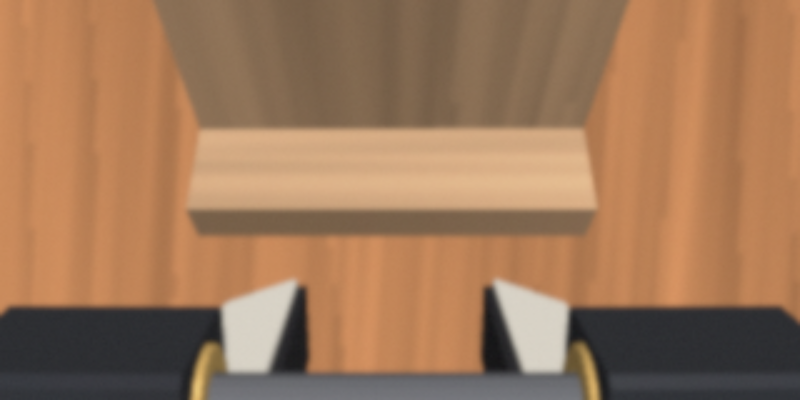

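```bash
python3 -c "
from h import *
import json
p=json.load(open('w2.json'));p={k:np.array(v) for k,v in p.items()}
f=lambda x,y:(160+x/2.5,120+y/2.5)
print(plane(p,[f(198,235),f(590,235)],.0195).round(4));print(plane(p,[f(189,209),f(597,209)],.0295).round(4))"
```

```text
[[0.5201 0.0541 0.0195]
 [0.6104 0.0597 0.0195]]
[[0.5204 0.0604 0.0295]
 [0.6088 0.0659 0.0295]]
```

Emit:
move_arm --deltas '[{"x": 0.0097, "y": 0, "z": 0.0026, "wx": 0, "wy": 0, "wz": 0, "hand": 0.45}, {"x": 0.0145, "y": 0, "z": 0.0039, "wx": 0, "wy": 0, "wz": 0, "hand": 0.45}, {"x": 0.0185, "y": 0, "z": 0.0081, "wx": 0, "wy": 0, "wz": 0, "hand": 0.45}, {"x": 0.0226, "y": 0, "z": 0.0123, "wx": 0, "wy": 0, "wz": 0, "hand": 0.45}, {"x": 0.0269, "y": 0, "z": 0.0155, "wx": 0, "wy": 0, "wz": 0, "hand": 0.45}, {"x": 0.0304, "y": 0, "z": 0.018, "wx": 0, "wy": 0, "wz": 0, "hand": 0.45}, {"x": 0.0328, "y": 0, "z": 0.0199, "wx": 0, "wy": 0, "wz": 0, "hand": 0.45}, {"x": 0.0328, "y": 0, "z": 0.0199, "wx": 0, "wy": 0, "wz": 0, "hand": 0.45}]'

```text
time: 6.35
tool_pos: [0.5636, 0.0736, 0.003]
tool_rot: [-3.141, -0.262, 1.633]
contact_force: [0.3, -1.1, 0.0]
opening: 0.0413
```

Emit:
move_arm --deltas '[{"x": -0.006, "y": 0, "z": -0.0016, "wx": 0, "wy": 0, "wz": 0, "hand": 0.45}, {"x": -0.018, "y": 0, "z": -0.0048, "wx": 0, "wy": 0, "wz": 0, "hand": 0.45}, {"x": -0.04, "y": 0, "z": -0.012, "wx": 0, "wy": 0, "wz": 0, "hand": 0.45}, {"x": -0.065, "y": 0, "z": -0.05, "wx": 0, "wy": 0, "wz": 0, "hand": 0.45}, {"x": -0.085, "y": 0, "z": -0.11, "wx": 0, "wy": 0, "wz": 0, "hand": 0.45}, {"x": -0.105, "y": 0, "z": -0.17, "wx": 0, "wy": 0, "wz": 0, "hand": 0.45}, {"x": -0.105, "y": 0, "z": -0.18, "wx": 0, "wy": 0, "wz": 0, "hand": 0.45}, {"x": -0.105, "y": 0, "z": -0.18, "wx": 0, "wy": 0, "wz": 0, "hand": 0.45}]'

```text
time: 7.35
tool_pos: [0.5728, -0.0752, 0.1499]
tool_rot: [3.141, -0.262, 1.632]
contact_force: [0.3, 0.3, -0.9]
opening: 0.0412
```

```bash
python3 -c "
from h import *
s=monitor.observe();print(s['tool_pos'],s['tool_rot'],s['qpos'],s['contact_force'])
p=viewer.camera_params('wrist');im2=viewer.read_camera('wrist');im=viewer.read_camera('scene')
import json;json.dump({k:np.array(v).tolist() for k,v in p.items()},open('w3.json','w'))
o=np.zeros((600,800,3),np.uint8);o[:400,:640]=im2;o[400:,:320]=cv2.resize(im[90:215,330:530],(320,200))
o[400:,320:640]=cv2.resize(im[165:290,330:530],(320,200))
cv2.imwrite('pics/p3.png',o[...,::-1]);cv2.imwrite('pics/s3.png',im[...,::-1])"
```

```text
[ 0.57280752 -0.07515368  0.1499447 ] [ 3.14087827 -0.26175836  1.63227605] [-0.39387239  0.55264227  1.43605603  0.24552711  1.27803842 -0.54122396] [ 0.25567401  0.3183407  -0.85085932]
```

View pics/p3.png

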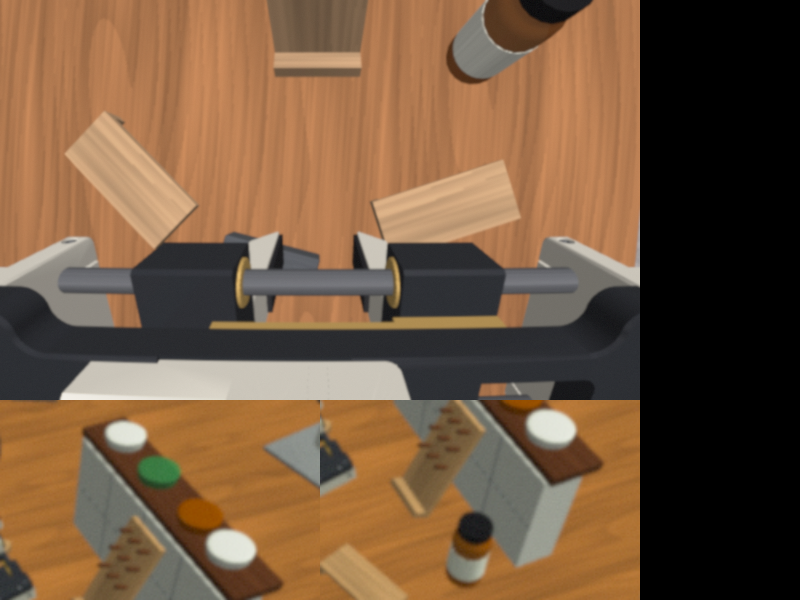

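```bash
python3 -c "
from h import *
import json
p=json.load(open('w3.json'));p={k:np.array(v) for k,v in p.items()}
L=plane(p,[(275,76),(361,76)],.0145);print(L.round(4))
m=L.mean(0);n=np.array([-np.sin(np.radians(3.8)),np.cos(np.radians(3.8))]);W=np.array([.5346,.194])
d=(W-m[:2])@n*1000;a=np.radians(np.arange(50,80,.1));print('d',d,'ang',np.degrees(a[np.argmin(abs(200*np.cos(a)+34*np.sin(a)-d))]))
S=viewer.camera_params('scene');c,D=ray(S,[(432.5,184),(415,163.8)])
for v in D:
  t=((W-c[:2])@n)/(v[:2]@n);print((c+v*t).round(4))
delta((.521,-.116,.12),-11.2,0);delta((.521,-.116,.12),168.8,0)"
```

```text
[[0.5184 0.0787 0.0145]
 [0.609  0.0844 0.0145]]
d 114.13982535406578 ang 65.40000000000022
[0.594  0.1979 0.1772]
[0.5073 0.1922 0.1757]
d [-0.045  -0.0534  0.0172] w [-13.9 -10.5 104.1] F [0.4 0.3 0.9] t 7.45
d [-0.045  -0.0534  0.0172] w [  9.8 -13.  -74.8] F [0.4 0.3 0.9] t 7.45
```

Emit:
move_arm --deltas '[{"x": 0, "y": 0, "z": -0.02, "wx": 1.2, "wy": -1.7, "wz": -9.6, "hand": 0.65}, {"x": -0.01, "y": -0.01, "z": -0.02, "wx": 2.4, "wy": -3.4, "wz": -19.2, "hand": 0.65}, {"x": -0.02, "y": -0.02, "z": -0.01, "wx": 3.7, "wy": -5, "wz": -29, "hand": 0.65}, {"x": -0.03, "y": -0.03, "z": -0.01, "wx": 5, "wy": -6.7, "wz": -38.5, "hand": 0.65}, {"x": -0.04, "y": -0.04, "z": 0, "wx": 6.2, "wy": -8.4, "wz": -48, "hand": 0.65}, {"x": -0.045, "y": -0.053, "z": 0.01, "wx": 7.4, "wy": -10, "wz": -57.6, "hand": 0.65}, {"x": -0.045, "y": -0.053, "z": 0.017, "wx": 8.7, "wy": -11.7, "wz": -67, "hand": 0.65}, {"x": -0.045, "y": -0.053, "z": 0.017, "wx": 9.8, "wy": -13, "wz": -74.8, "hand": 0.65}]'

```text
time: 8.45
tool_pos: [0.5209, -0.1152, 0.1193]
tool_rot: [-3.14, -0.001, 2.953]
contact_force: [0.5, -0.8, -0.2]
opening: 0.0597
```

```bash
python3 -c "
from h import *
s=monitor.observe();print(s['tool_pos'],s['tool_rot'],s['qpos'],s['opening'])
p=viewer.camera_params('wrist');im2=viewer.read_camera('wrist')
import json;json.dump({k:np.array(v).tolist() for k,v in p.items()},open('w4.json','w'))
cv2.imwrite('pics/p4.png',im2[...,::-1])
delta((.521,-.116,.012),168.8,0)"
```

```text
[ 0.52092364 -0.11521089  0.11926838] [-3.14044477e+00 -9.20559363e-04  2.95295459e+00] [-3.60582651e-01  4.68086645e-01  1.65019372e+00 -1.50836946e-03
  1.02402338e+00 -1.74195673e+00] 0.05969492213342944
d [-0.0003 -0.0008  0.1076] w [-0.1 -0.   0.7] F [-0.5  0.5  0.3] t 8.5
```

View pics/p4.png

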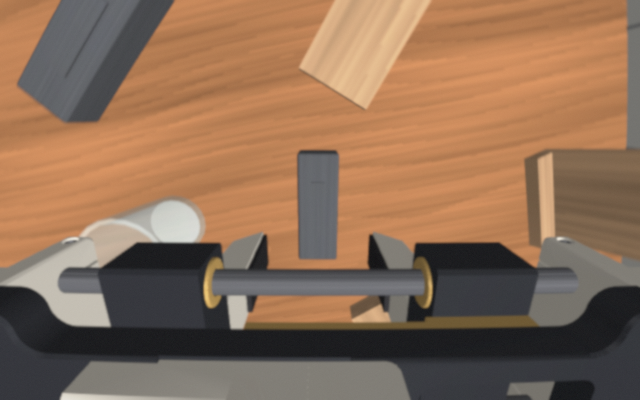

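```bash
python3 -c "
from h import *
import json
p=json.load(open('w4.json'));p={k:np.array(v) for k,v in p.items()}
c=plane(p,[(298.5,158),(337.5,158),(337,258.5),(299.5,258.5)],.03);print(c.round(4),c.mean(0),np.linalg.norm(c-np.roll(c,1,0),axis=1))
v=(c[0]+c[1]-c[2]-c[3]);a=np.degrees(np.arctan2(v[1],v[0]));print(a)
m=c.mean(0);delta((m[0],m[1],.012),a,0)
print(proj(p,[[.5209,-.1152,.03]]))
print(plane(p,[(174,200),(203,220)],0.0))"
```

```text
[[ 0.4768 -0.1238  0.03  ]
 [ 0.483  -0.0912  0.03  ]
 [ 0.576  -0.1075  0.03  ]
 [ 0.5694 -0.1422  0.03  ]] [ 0.52631341 -0.11617816  0.03      ] [0.09444945 0.0331273  0.09443179 0.03529852]
169.40557396440343
d [-0.0056 -0.      0.1076] w [-0.1 -0.   0.1] F [-0.5  0.5  0.3] t 8.5
[[318.07712437 204.95894964]]
[[ 0.4980069  -0.25776755  0.        ]
 [ 0.52388836 -0.23512972  0.        ]]
```

Emit:
move_arm --deltas '[{"x": -0.004, "y": 0, "z": 0.04, "wx": 0, "wy": 0, "wz": 0, "hand": 0.65}, {"x": -0.004, "y": 0, "z": 0.08, "wx": 0, "wy": 0, "wz": 0, "hand": 0.65}, {"x": -0.004, "y": 0, "z": 0.107, "wx": 0, "wy": 0, "wz": 0, "hand": 0.65}, {"x": -0.004, "y": 0, "z": 0.107, "wx": 0, "wy": 0, "wz": 0, "hand": 0.3}, {"x": -0.004, "y": 0, "z": 0.107, "wx": 0, "wy": 0, "wz": 0, "hand": 0.3}, {"x": -0.004, "y": 0, "z": 0.107, "wx": 0, "wy": 0, "wz": 0, "hand": 0.3}]' --grip_force 30

```text
time: 9.25
tool_pos: [0.5274, -0.1178, 0.0158]
tool_rot: [-3.14, 0.005, 2.946]
contact_force: [1.0, 1.9, -1.1]
opening: 0.0355
```

```bash
python3 -c "
from h import *
import json
p=json.load(open('w3.json'));p={k:np.array(v) for k,v in p.items()}
print(plane(p,[(197,205),(105,112),(373,205),(503,160),(390,240),(157,247)],.01).round(3))
delta((.5695,-.004,.0158),183.6,0)"
```

```text
[[ 0.442 -0.063  0.01 ]
 [ 0.334  0.032  0.01 ]
 [ 0.631 -0.051  0.01 ]
 [ 0.77   0.007  0.01 ]
 [ 0.652 -0.087  0.01 ]
 [ 0.4   -0.111  0.01 ]]
d [-1.920e-02  1.198e-01 -1.000e-04] w [ -0.1   0.3 -14.8] F [ 1.   1.9 -1.1] t 9.25
```

Emit:
move_arm --deltas '[{"x": 0.001, "y": 0.02, "z": 0, "wx": 0, "wy": 0, "wz": -3, "hand": 0.3}, {"x": 0.002, "y": 0.042, "z": 0, "wx": 0, "wy": 0, "wz": -6, "hand": 0.3}, {"x": 0.003, "y": 0.065, "z": 0, "wx": 0, "wy": 0, "wz": -10, "hand": 0.3}, {"x": 0.004, "y": 0.088, "z": 0, "wx": 0, "wy": 0, "wz": -14.8, "hand": 0.3}, {"x": -0.008, "y": 0.105, "z": 0, "wx": 0, "wy": 0, "wz": -14.8, "hand": 0.3}, {"x": -0.0192, "y": 0.1198, "z": 0, "wx": 0, "wy": 0, "wz": -14.8, "hand": 0.3}, {"x": -0.0192, "y": 0.1198, "z": 0, "wx": 0, "wy": 0, "wz": -14.8, "hand": 0.3}]'

```text
time: 10.12
tool_pos: [0.5704, -0.0022, 0.0158]
tool_rot: [-3.14, 0.007, -3.077]
contact_force: [1.9, 5.1, 3.5]
opening: 0.0356
```

Emit:
move_arm --deltas '[{"x": 0, "y": 0, "z": 0, "wx": 0, "wy": 0, "wz": 0, "hand": 0.55}, {"x": 0, "y": 0, "z": 0, "wx": 0, "wy": 0, "wz": 0, "hand": 0.55}, {"x": 0, "y": 0, "z": -0.04, "wx": 0, "wy": 0, "wz": 0, "hand": 0.55}, {"x": 0, "y": 0, "z": -0.08, "wx": 0, "wy": 0, "wz": 0, "hand": 0.55}, {"x": 0, "y": -0.02, "z": -0.1, "wx": 0, "wy": 0, "wz": 10, "hand": 0.45}, {"x": 0, "y": -0.05, "z": -0.12, "wx": 0, "wy": 0, "wz": 20, "hand": 0.45}, {"x": 0, "y": -0.07, "z": -0.14, "wx": 0, "wy": 0, "wz": 30, "hand": 0.45}, {"x": 0, "y": -0.08, "z": -0.14, "wx": 0, "wy": 0, "wz": 40, "hand": 0.45}]'

```text
time: 11.12
tool_pos: [0.5738, -0.0854, 0.1565]
tool_rot: [3.141, 0.007, 2.499]
contact_force: [-0.5, 0.5, -0.1]
opening: 0.0415
```

```bash
python3 -c "
from h import *
s=monitor.observe();print(s['tool_pos'],s['tool_rot'],s['qpos'],s['opening'])
delta((.572,-.085,.13),93.6,15)"
```

```text
[ 0.57379416 -0.0854084   0.15645124] [3.14080919 0.00657598 2.49927834] [-0.2789575   0.5000111   1.47668255 -0.00175166  1.15847447 -1.20674529] 0.04150424503268814
d [ 0.0019 -0.0008  0.0264] w [-6.3 14.4 49.3] F [-0.5  0.5 -0.1] t 11.125
```

Emit:
move_arm --deltas '[{"x": 0, "y": 0, "z": 0, "wx": -1.2, "wy": 2.8, "wz": 9.5, "hand": 0.45}, {"x": 0, "y": 0, "z": 0, "wx": -2.4, "wy": 5.6, "wz": 19, "hand": 0.45}, {"x": 0, "y": 0, "z": 0, "wx": -3.6, "wy": 8.4, "wz": 28.5, "hand": 0.45}, {"x": 0, "y": 0, "z": 0, "wx": -4.9, "wy": 11.4, "wz": 39, "hand": 0.45}, {"x": 0.002, "y": 0, "z": 0.02, "wx": -6.3, "wy": 14.4, "wz": 49.3, "hand": 0.45}, {"x": 0.002, "y": 0, "z": 0.026, "wx": -6.3, "wy": 14.4, "wz": 49.3, "hand": 0.45}, {"x": 0.002, "y": 0, "z": 0.026, "wx": -6.3, "wy": 14.4, "wz": 49.3, "hand": 0.45}]'

```text
time: 12.0
tool_pos: [0.5715, -0.0825, 0.1285]
tool_rot: [-3.138, -0.263, 1.644]
contact_force: [-0.3, 1.0, 0.5]
opening: 0.0415
```

```bash
python3 -c "
from h import *
s=monitor.observe();print(s['tool_pos'],s['tool_rot'])
p=viewer.camera_params('wrist');im2=viewer.read_camera('wrist')
import json;json.dump({k:np.array(v).tolist() for k,v in p.items()},open('w5.json','w'))
cv2.imwrite('pics/p5.png',cv2.resize(im2[0:250,120:520],(800,500),interpolation=2)[...,::-1])"
```

```text
[ 0.57149018 -0.08250532  0.1285101 ] [-3.13846597 -0.26312216  1.64378975]
```

View pics/p5.png

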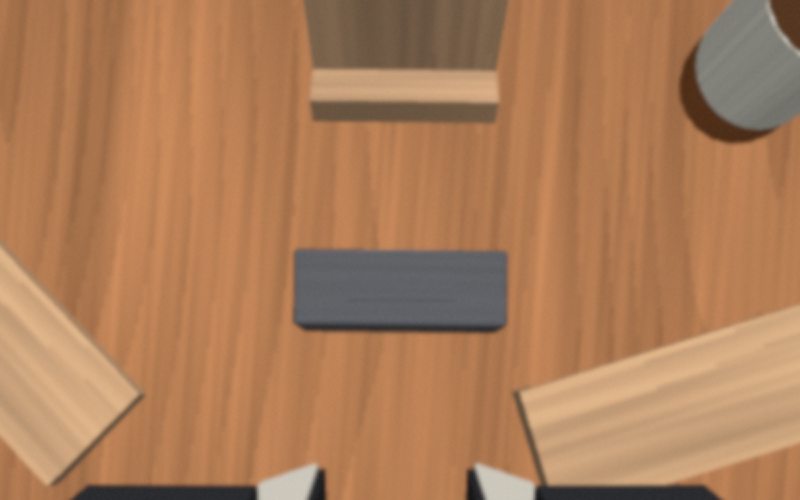

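```bash
python3 -c "
from h import *
import json
p=json.load(open('w5.json'));p={k:np.array(v) for k,v in p.items()}
f=lambda l:[(120+x/2,y/2) for x,y in l]
c=plane(p,f([(294.5,249.5),(507.5,252),(507,325),(294.5,323)]),.03);print(c.round(4),c.mean(0),np.linalg.norm(c-np.roll(c,1,0),axis=1))
L=plane(p,f([(313,121),(497,122)]),.0145);print(L.round(4),L.mean(0))
for v in (c[1]-c[0],c[2]-c[3],L[1]-L[0]): print(np.degrees(np.arctan2(v[1],v[0])))
u=np.array([np.cos(np.radians(3.6)),np.sin(np.radians(3.6)),0]);n=np.array([-u[1],u[0],0]);d=L.mean(0)-c.mean(0);print('lat',d@u,'norm',d@n)
m=c.mean(0)-.036*n+d@u*u; print(m)
delta((m[0],m[1],.008),93.6,15)"
```

```text
[[ 0.5174  0.0106  0.03  ]
 [ 0.6161  0.0168  0.03  ]
 [ 0.6185 -0.017   0.03  ]
 [ 0.5199 -0.0235  0.03  ]] [ 0.56796732 -0.00328767  0.03      ] [0.03411244 0.09892295 0.03386824 0.09878433]
[[0.5187 0.0778 0.0145]
 [0.6089 0.084  0.0145]] [0.563833  0.0809218 0.0145   ]
3.591097100388324
3.7320443591837873
3.9508242627870573
lat 0.001161389950451471 norm 0.08430289409209342
[ 0.57138688 -0.03914371  0.03      ]
d [0.0102 0.0029 0.1281] w [-0.3 -0.   0.6] F [-0.2  0.4 -0.5] t 12.05
```

```bash
python3 -c "
from h import *
delta((.5715,-.047,.05),93.7,15);delta((.5715,-.047,.01),93.7,15)"
```

```text
d [0.0136 0.0023 0.0855] w [-0.2 -0.   0.5] F [-0.2  0.4 -0.5] t 12.05
d [0.0032 0.0024 0.1242] w [-0.2 -0.   0.5] F [-0.2  0.4 -0.5] t 12.05
```

Emit:
move_arm --deltas '[{"x": 0.0136, "y": 0.002, "z": 0.04, "wx": -0.2, "wy": 0, "wz": 0.5, "hand": 0.45}, {"x": 0.0136, "y": 0.002, "z": 0.085, "wx": -0.2, "wy": 0, "wz": 0.5, "hand": 0.45}, {"x": 0.008, "y": 0.002, "z": 0.105, "wx": -0.2, "wy": 0, "wz": 0.5, "hand": 0.45}, {"x": 0.0032, "y": 0.0024, "z": 0.124, "wx": -0.2, "wy": 0, "wz": 0.5, "hand": 0.45}, {"x": 0.0032, "y": 0.0024, "z": 0.124, "wx": -0.2, "wy": 0, "wz": 0.5, "hand": 0.45}, {"x": 0.0032, "y": 0.0024, "z": 0.124, "wx": -0.2, "wy": 0, "wz": 0.5, "hand": 0.45}]'

```text
time: 12.8
tool_pos: [0.5722, -0.0473, 0.0108]
tool_rot: [3.141, -0.263, 1.633]
contact_force: [0.3, 0.1, 0.7]
opening: 0.0416
```

```bash
python3 -c "
from h import *
s=monitor.observe();print(s['tool_pos'],s['tool_rot'])
delta((.568,.018,.009),93.7,15);delta((.5668,.0318,.009),93.7,15);delta((.5666,.0378,.009),93.7,15)"
```

```text
[ 0.57221784 -0.04727777  0.01083319] [ 3.14128353 -0.26268508  1.63283596]
d [ 0.0627 -0.0002  0.0188] w [ 0.1 -0.1 -0.1] F [0.3 0.1 0.7] t 12.8
d [ 0.0761 -0.0005  0.0224] w [ 0.1 -0.1 -0.1] F [0.3 0.1 0.7] t 12.8
d [ 0.0819 -0.0003  0.0239] w [ 0.1 -0.1 -0.1] F [0.3 0.1 0.7] t 12.8
```

Push to about 6 mm short of contact, steadily.

Emit:
move_arm --deltas '[{"x": 0.01, "y": 0, "z": 0.003, "wx": 0, "wy": 0, "wz": 0, "hand": 0.45}, {"x": 0.02, "y": 0, "z": 0.006, "wx": 0, "wy": 0, "wz": 0, "hand": 0.45}, {"x": 0.03, "y": 0, "z": 0.009, "wx": 0, "wy": 0, "wz": 0, "hand": 0.45}, {"x": 0.04, "y": 0, "z": 0.012, "wx": 0, "wy": 0, "wz": 0, "hand": 0.45}, {"x": 0.05, "y": 0, "z": 0.015, "wx": 0, "wy": 0, "wz": 0, "hand": 0.45}, {"x": 0.06, "y": 0, "z": 0.018, "wx": 0, "wy": 0, "wz": 0, "hand": 0.45}, {"x": 0.068, "y": 0, "z": 0.02, "wx": 0, "wy": 0, "wz": 0, "hand": 0.45}, {"x": 0.073, "y": 0, "z": 0.0215, "wx": 0, "wy": 0, "wz": 0, "hand": 0.45}]'

```text
time: 13.8
tool_pos: [0.5677, 0.0288, 0.0091]
tool_rot: [3.14, -0.262, 1.633]
contact_force: [0.7, -7.0, 5.1]
opening: 0.0413
```

```bash
python3 -c "
from h import *
s=monitor.observe();print(s['tool_pos'],s['contact_force'])
delta((.5666,.0378,.009),93.7,15)
im2=viewer.read_camera('wrist');cv2.imwrite('pics/p6.png',cv2.resize(im2[100:300,160:480],(800,500),interpolation=2)[...,::-1])"
```

```text
[0.56772039 0.02883614 0.00909348] [ 0.72697599 -7.04923737  5.06007591]
d [ 0.0087 -0.0006  0.0024] w [ 0.1  0.  -0.1] F [ 0.7 -7.   5.1] t 13.8
```

View pics/p6.png

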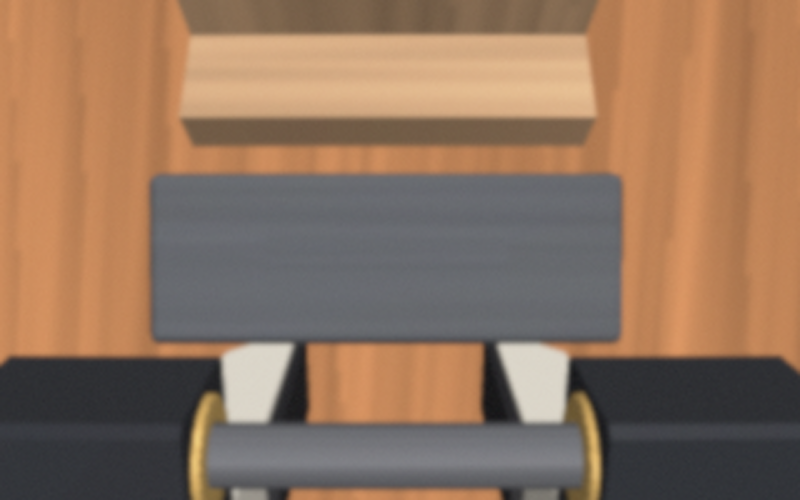

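Emit:
move_arm --deltas '[{"x": 0.0015, "y": 0, "z": 0.0004, "wx": 0, "wy": 0, "wz": 0, "hand": 0.45}, {"x": 0.003, "y": 0, "z": 0.0008, "wx": 0, "wy": 0, "wz": 0, "hand": 0.45}, {"x": 0.0045, "y": 0, "z": 0.0012, "wx": 0, "wy": 0, "wz": 0, "hand": 0.45}, {"x": 0.006, "y": 0, "z": 0.0016, "wx": 0, "wy": 0, "wz": 0, "hand": 0.45}, {"x": 0.007, "y": 0, "z": 0.0019, "wx": 0, "wy": 0, "wz": 0, "hand": 0.45}]'

```text
time: 14.48
tool_pos: [0.5671, 0.0355, 0.0088]
tool_rot: [3.141, -0.262, 1.632]
contact_force: [0.1, -6.7, 4.8]
opening: 0.0413
```

```bash
python3 -c "
from h import *
s=monitor.observe();print(s['tool_pos'],s['contact_force'])
im2=viewer.read_camera('wrist');cv2.imwrite('pics/p7.png',cv2.resize(im2[100:300,160:480],(800,500),interpolation=2)[...,::-1])"
```

```text
[0.56714922 0.03553376 0.00878872] [ 0.06675115 -6.65041337  4.81301717]
```

View pics/p7.png

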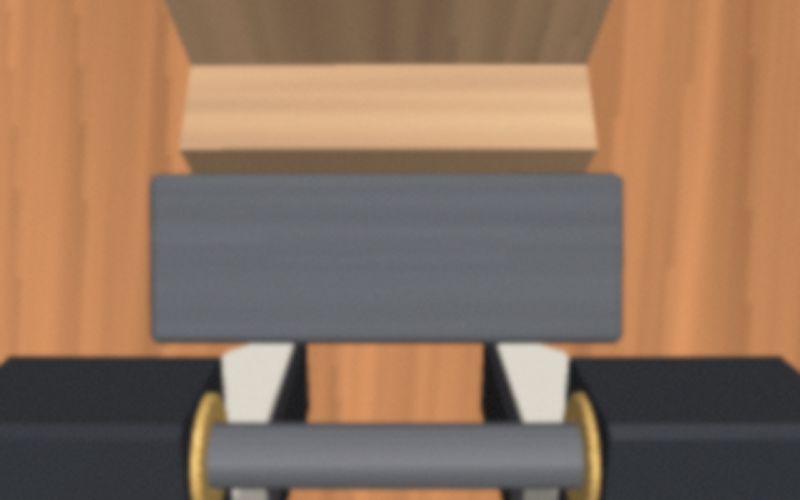

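```bash
cat > e.py <<'E'
from h import *
im=viewer.read_camera('wrist').astype(float).mean(2)
for c in (245,315,385):
    col=cv2.GaussianBlur(im[:,c-10:c+10].mean(1),(1,1),0)[110:180]; g=np.diff(col)
    def e(lo,hi):
        w=-np.minimum(g[lo:hi],0);return 110.5+(np.arange(lo,hi)*w).sum()/w.sum()
    print(c,round(e(45,56),2),col[44:62].round().tolist())
s=monitor.observe();print(s['tool_pos'].round(4) if hasattr(s['tool_pos'],'round') else s['tool_pos'],s['contact_force'])
E
python3 e.py
```

```text
Traceback (most recent call last):
  File "e.py", line 7, in <module>
    print(c,round(e(45,56),2),col[44:62].round().tolist())
                  ~^^^^^^^
  File "e.py", line 6, in e
    w=-np.minimum(g[lo:hi],0);return 110.5+(np.arange(lo,hi)*w).sum()/w.sum()
                                            ~~~~~~~~~~~~~~~~^~
ValueError: operands could not be broadcast together with shapes (11,) (11,0)
```

Emit:
move_arm --deltas '[{"x": 0.0007, "y": 0, "z": 0.0002, "wx": 0, "wy": 0, "wz": 0, "hand": 0.45}, {"x": 0.0015, "y": 0, "z": 0.0004, "wx": 0, "wy": 0, "wz": 0, "hand": 0.45}, {"x": 0.0015, "y": 0, "z": 0.0004, "wx": 0, "wy": 0, "wz": 0, "hand": 0.45}]'

```text
time: 14.95
tool_pos: [0.5671, 0.0366, 0.0088]
tool_rot: [3.141, -0.261, 1.632]
contact_force: [0.6, -7.7, 5.2]
opening: 0.0415
```

```bash
python3 e.py
```

```text
Traceback (most recent call last):
  File "e.py", line 7, in <module>
    print(c,round(e(45,56),2),col[44:62].round().tolist())
                  ~^^^^^^^
  File "e.py", line 6, in e
    w=-np.minimum(g[lo:hi],0);return 110.5+(np.arange(lo,hi)*w).sum()/w.sum()
                                            ~~~~~~~~~~~~~~~~^~
ValueError: operands could not be broadcast together with shapes (11,) (11,0)
```

Emit:
move_arm --deltas '[{"x": 0.0007, "y": 0, "z": 0.0002, "wx": 0, "wy": 0, "wz": 0, "hand": 0.45}, {"x": 0.0015, "y": 0, "z": 0.0004, "wx": 0, "wy": 0, "wz": 0, "hand": 0.45}, {"x": 0.0015, "y": 0, "z": 0.0004, "wx": 0, "wy": 0, "wz": 0, "hand": 0.45}]'

```text
time: 15.38
tool_pos: [0.5671, 0.038, 0.0088]
tool_rot: [3.14, -0.261, 1.632]
contact_force: [0.9, -8.6, 5.0]
opening: 0.0412
```

```bash
python3 e.py
```

```text
Traceback (most recent call last):
  File "e.py", line 7, in <module>
    print(c,round(e(45,56),2),col[44:62].round().tolist())
                  ~^^^^^^^
  File "e.py", line 6, in e
    w=-np.minimum(g[lo:hi],0);return 110.5+(np.arange(lo,hi)*w).sum()/w.sum()
                                            ~~~~~~~~~~~~~~~~^~
ValueError: operands could not be broadcast together with shapes (11,) (11,0)
```

```bash
sed -i 's/\[110:180\]; g/.ravel()[110:180]; g/' e.py; python3 e.py; python3 -c "
import cv2;a=cv2.imread('pics/p7.png').astype(float).mean(2)
print(a[130:190:5,363:413].mean(1).round())"
```

```text
245 160.89 [176.0, 173.0, 171.0, 169.0, 168.0, 167.0, 158.0, 137.0, 109.0, 94.0, 92.0, 92.0, 92.0, 93.0, 93.0, 96.0, 101.0, 107.0]
315 160.82 [179.0, 177.0, 175.0, 173.0, 172.0, 169.0, 159.0, 136.0, 108.0, 94.0, 92.0, 92.0, 92.0, 92.0, 94.0, 97.0, 103.0, 108.0]
385 160.95 [184.0, 182.0, 181.0, 180.0, 180.0, 178.0, 167.0, 142.0, 113.0, 100.0, 97.0, 97.0, 97.0, 97.0, 96.0, 98.0, 102.0, 106.0]
[0.5671 0.038  0.0088] [ 0.19424231 -8.42244295  4.66038341]
[180. 176. 173. 164. 117.  93.  92.  92.  92. 103. 110. 108.]
```

Emit:
move_arm --deltas '[{"x": -0.005, "y": 0, "z": -0.0013, "wx": 0, "wy": 0, "wz": 0, "hand": 0.45}, {"x": -0.02, "y": 0, "z": -0.0054, "wx": 0, "wy": 0, "wz": 0, "hand": 0.45}, {"x": -0.045, "y": 0, "z": -0.02, "wx": 0, "wy": 0, "wz": 0, "hand": 0.45}, {"x": -0.075, "y": 0, "z": -0.07, "wx": 0, "wy": 0, "wz": 0, "hand": 0.45}, {"x": -0.085, "y": 0, "z": -0.13, "wx": 0, "wy": 0, "wz": 0, "hand": 0.45}, {"x": -0.085, "y": 0, "z": -0.18, "wx": 0, "wy": 0, "wz": 0, "hand": 0.45}, {"x": -0.085, "y": 0, "z": -0.18, "wx": 0, "wy": 0, "wz": 0, "hand": 0.45}]'

```text
time: 16.35
tool_pos: [0.5761, -0.0917, 0.1635]
tool_rot: [3.136, -0.26, 1.632]
contact_force: [-1.0, -0.7, -0.3]
opening: 0.0412
```

```bash
python3 -c "
from h import *
s=monitor.observe();print(s['tool_pos'],s['contact_force'],s['time'])
p=viewer.camera_params('wrist');im2=viewer.read_camera('wrist');im=viewer.read_camera('scene');im3=viewer.read_camera('top')
import json;json.dump({k:np.array(v).tolist() for k,v in p.items()},open('w6.json','w'))
o=np.zeros((600,800,3),np.uint8);o[:300,:]=cv2.resize(im2[0:150,120:520],(800,300),interpolation=2)
o[300:,:400]=cv2.resize(im[130:280,310:510],(400,300),interpolation=2);o[300:,400:]=cv2.resize(im3[130:280,190:390],(400,300),interpolation=2)
cv2.imwrite('pics/p8.png',o[...,::-1])"
```

```text
[ 0.57608097 -0.09172597  0.16353811] [-1.01230999 -0.74265761 -0.32017824] 16.35
```

View pics/p8.png

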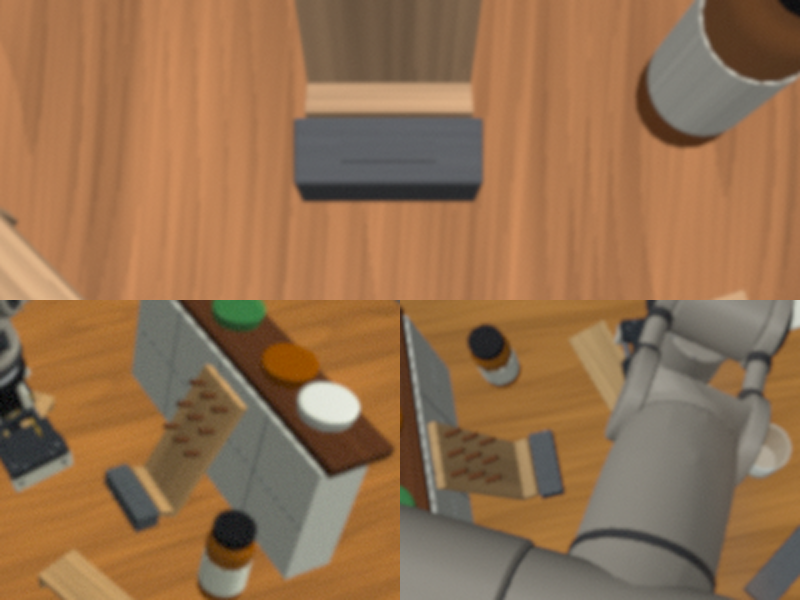

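```bash
python3 -c "
from h import *
import json
p=json.load(open('w6.json'));p={k:np.array(v) for k,v in p.items()}
f=lambda l:[(120+x/2,y/2) for x,y in l]
c=plane(p,f([(294,118.5),(482,117),(482,183.5),(296,184.5)]),.03);print(c.round(4))
L=plane(p,f([(305,115),(473,115)]),.025);print(L.round(4))
n=np.array([-np.sin(np.radians(3.8)),np.cos(np.radians(3.8)),0]);u=np.array([n[1],-n[0],0]);W=np.array([.5346,.194,0])
d=((W-c[:2])@n).mean()*1000;a=np.radians(np.arange(50,80,.1));print('d',d,np.degrees(a[np.argmin(abs(200*np.cos(a)+34*np.sin(a)-d))]),'lat',(L.mean(0)-c.mean(0))@u)
v=c[1]-c[0];print(np.degrees(np.arctan2(v[1],v[0])))
S=viewer.camera_params('scene');cc,D=ray(S,[(432.5,181.5),(415,163.5)])
for v in D: print((cc+v*(((W-cc)@n)/(v@n))).round(4))"
```

```text
[[0.5135 0.0782 0.03  ]
 [0.6118 0.0852 0.03  ]
 [0.6139 0.0503 0.03  ]
 [0.5167 0.0436 0.03  ]]
[[0.5183 0.0826 0.025 ]
 [0.6076 0.0883 0.025 ]]
d 113.92880906929705 65.50000000000023 lat 0.00035442316689051316
4.085708326470362
[0.5918 0.1978 0.1843]
[0.507  0.1922 0.1766]
```

```bash
python3 -c "
from h import *
print(robot.hand_in())"
```

```text
the job is handed in; nothing more can be done
None
```

The job is handed in: the board stands at about 65.5° and the iron bar sits flush against its foot ledge. It took about 16.5 s of the 64 s.

- **Board:** I pushed the foot in by its ledge with two fingers, in two strokes. The last wrist picture puts the ledge 114 mm from the tiles, which is about 65.5°. The finger position at the end of the push gives about 66°. The head height in the scene picture (177 and 184 mm at the two corners) gives about 62° to 67°. All of these are within tolerance. Before the bar went in, the ledge measured square to the tiles to within about 0.2°.
- **Weight:** I gripped the smaller dark bar and slid it along the bench until it was square and in line. I then let go and pushed it up to the ledge with two fingers. The push force rose from 6.7 to 8.6 N, and the ledge then moved with the bar, so they touch. The bar is centred to about 0.4 mm and square to the tiles to about 0.3°.
- **Bystanders:** I never touched the beaker or the jar, and both look undisturbed in the last pictures.

**Possible lift:** during the first stroke the fingers may have pushed the board upward with about 3 N, against its weight of 1.4 to 2.4 N. I backed off and made the second stroke with the fingers descending, where the vertical force read zero at the end. I could not confirm from the pictures whether the foot left the bench for a moment in the first stroke.

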